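# Put a limb packer away in the graded rack

### The arm

A 6-joint arm with a two-finger parallel gripper is mounted at the origin on the work surface. World frame = base frame: x ahead of the robot, y to its left, z up, the work surface at z = 0. Lengths are in m, angles in degrees, forces in N, time in s.
With the tool pointing down it reaches from about 0.3 to 1 m from the base axis. Payload 5.1 kg.
Tool frame: the origin (TCP) lies at the very end of the fingers, on their centre line; the grasp point (between the pads) lies 19 mm behind it; z points along the fingers, y is the line along which they close (so a half turn about z gives the same grasp; the last joint's range is limited). The gripper opens to 95 mm and grips with 3 to 60 N. Pads are 20 mm wide; open, the fingers measure 119 mm over their backs; the gripper's body (75 mm by 180 mm) begins 59 mm behind the grasp point.
Start: joints at [-4.733, 7.093, 94.555, -0, 78.352, -4.733], TCP at [0.65, -0, 0.215] pointing down, gripper open.
Joint ranges: [-149.61, 149.61], [-58.7, 133.49], [1.44, 155.28], [-77.14, 257.14], [18.33, 153.61], [-166.67, 166.67]. Speed limits (degrees/s): [147.25, 147.25, 180, 180, 180, 180].

### API

Orientations are given as a 3x3 rotation matrix whose columns are the frame's x, y, z axes.
In Python, from cell import ctrl gives the robot as it stands. The module is installed in compiled form; this text tells all that it offers.
- The arm moves only by the tool carry_out, never from a script. Its argument "targets" is a list of rows, each a list of 7 numbers: the finger opening in mm, from 0 to 95.1, then the shift along the tool's x, y, z in units of 50 mm (1.0 is 50 mm), then the turn, a rotation vector about the tool's x, y, z in degrees. In form: [[fingers, tx, ty, tz, ax, ay, az], ...]. A call has 1 to 12 rows; each row shifts and turns the commanded pose from where the row before left it, along the tool's axes as they then stand; what a row does not reach is not made up. A row lasts 1/10 s, in which the tool goes at most 50 mm and 8.59 degrees, less where a joint would pass 70% of its speed; a pose out of reach is approached as far as the arm can. A call is refused whole if a number of a shift passes 1 or a number of a turn 8.59, either way. A call with a gripper value outside its range is refused whole. The fingers move at their own pace and stop on an object; "force" is the grip in N (left out, the last holds). Time passes only in rows, so rows that do not move let the fingers close. It gives the time, the measured TCP pose, the force, the opening and the grip force at its end, in the units of the state.
- ctrl.sense(): the state, without advancing time (a new reading comes with each control period).
- ctrl.get_image(name): name is "scene" or "side" or "wrist"; returns a dict with "color" (480x640x3 uint8, red, green, blue), "camera_matrix" (3x3 intrinsics, pixels), "rvec" (rotation vector, rad) and "tvec" (3), from world to camera coordinates, as OpenCV has them; the wrist camera has in their place "T_tool_cam" (4x4, takes a point from camera to tool coordinates, whose origin is the TCP and whose axes are the flange's). Camera axes: x right, y down, z forward; pixel columns grow to the right and rows downward; lengths in m; the calibration is good to about 2 mm. A picture is of the moment at which its call begins: read the wrist's pose just before it. There is no depth.
- ctrl.sign_off(): hands the job in; it is judged then, once.
The state is a dict: "clock": time; "joint_positions": joint angles; "qvel": joint speeds; "joint_efforts": joint torques, N m; "position": TCP position; "orientation": TCP orientation; "contact_force": force on the tool from outside, world axes, zero at the start; "ft_torque": the same for the moment, N m; "finger_gap": opening from 0.0 (shut) to 1.0 (fully open); "grasp_force": force on a finger pad.
Only numpy, scipy, OpenCV 4.12 (cv2) and the standard library are available. Lean on these libraries where they do the work, as an engineer would, in place of code of your own. Each camera call takes 0.05 s, during which the arm holds its last target. There are 200 camera calls.

### The job

Put the front packer of the returns stand away in the graded rack: lower it fully home, upright, in the narrowest slot that takes it. Its thickness is not marked, so find the slot by feel, without ever forcing the packer. Let go of it there, and leave the other packers and everything else on the table where they are.

Things in the scene. Friction and masses are not known exactly. Their poses are not given: they have to be found in the camera images.
- rack: graded rack: beech block screwed to the table, 190 mm long (its y), 64 deep (x), top face 32 mm above the table; a 6 mm thick flange with a screw sticks out 25 mm at each end. Five vertical slots are sawn across it along x, open at both ends and at the top, floors 10 mm above the table (22 deep), centres at y = -69.4, -40.7, -9.0, 25.7, 63.4 mm. Origin: middle of the underside; z up
- stand: returns stand: fixed, plywood, 100 mm long (x), 64 wide (y). Four places in a row along x (-36, -12, 12, 36 mm), 20 mm long each, between 4 mm cross walls; floors 10 mm, wall tops 32 mm above the table, open at both y sides. A packer stands upright, loose, in each, its width along y: too little room for a finger between two, their 44 mm sides are free. Origin: middle of the underside; -x is the front end
- front_place (a point): middle of the floor of the stand's front place (x = -36 mm in the stand, 10 mm above the table); the packer standing here is the one to put away
- slot1 (a point): middle of the mouth of the rack's narrowest slot, about 7 mm wide, level with the top face; the slots follow along the rack's +y, each 3 mm wider than the one before. A packer has roughly 1 mm of play in all in its own slot, is well over 1 mm too thick for the next narrower and stands loose in wider ones
- slot2 (a point): middle of the mouth of the rack's second narrowest slot, level with the top face
- slot3 (a point): middle of the mouth of the rack's third slot, level with the top face
- slot4 (a point): middle of the mouth of the rack's fourth slot, level with the top face
- slot5 (a point): middle of the mouth of the rack's widest (about 19 mm) slot, level with the top face
- packer_p_mid (a point): centre (half-way up) of one of four dark hardwood limb packers: horseshoe plates standing on end, 95 mm tall, 44 wide, a 14 mm wide bolt notch in the top 35 mm, solid below, edges plain. x: thickness, y: width, z up. They differ only in thickness (8 to 19 mm, in steps of about 3; unmarked; which stands where changes). 30 to 130 g
- packer_q_mid (a point): centre of another of the four packers, alike but for its thickness (see packer_p_mid)
- packer_r_mid (a point): centre of another of the four packers, alike but for its thickness (see packer_p_mid)
- packer_s_mid (a point): centre of another of the four packers, alike but for its thickness (see packer_p_mid)
- torch: a gas torch: red canister 90 mm across, 165 mm high with its black head; origin: on the table under its middle. Not to be disturbed
- hex_key: an L-shaped steel hex key, 100 mm long, lying flat; origin: on the table under its middle. Not to be disturbed
- pliers: pliers with blue grips, 180 mm long, lying flat; origin: on the table under its middle. Not to be disturbed
- lighter: a small blue lighter, 80 mm long, 12 mm high, lying flat; origin: on the table under its middle. Not to be disturbed
- mug: a white mug, 80 mm across, 90 mm high; origin: on the table under its middle. Not to be disturbed
- arrow_a: a black carbon arrow, 690 mm long, lying flat on the table; origin: on the table under its middle. Not to be disturbed
- arrow_b: a second such arrow; origin: on the table under its middle. Not to be disturbed

How it is judged (in metres and radians):
On the way:
1. a packer has been lifted clear of the returns stand (z of any of packer_p_mid, packer_q_mid, packer_r_mid, packer_s_mid in the frame of stand above 0.095 m), for 0.1 s.
At the end, for the whole second after the job is handed in: The front packer stands released, at rest in the slot of its size: foot on the floor within 3 mm, centred along the slot within 16 mm, upright within 7 deg, both faces (plies c3, c4) within 2 mm of its walls. The front place is empty; the others moved under 10 mm, tilted under 17 deg (((x of packer_p_mid in the frame of rack between -0.016 and 0.016 m and z of packer_p_mid in the frame of rack between 0.053 and 0.0605 m and angle between packer_p_mid's own z axis and vertical below 0.12 rad and ((y of packer_p_c3 in the frame of rack between -0.0389 and -0.0358 m and y of packer_p_c4 in the frame of rack between -0.0456 and -0.0425 m) or (y of packer_p_c4 in the frame of rack between -0.0389 and -0.0358 m and y of packer_p_c3 in the frame of rack between -0.0456 and -0.0425 m) or (y of packer_p_c3 in the frame of rack between -0.0056 and -0.0026 m and y of packer_p_c4 in the frame of rack between -0.0153 and -0.0123 m) or (y of packer_p_c4 in the frame of rack between -0.0056 and -0.0026 m and y of packer_p_c3 in the frame of rack between -0.0153 and -0.0123 m) or (y of packer_p_c3 in the frame of rack between 0.0305 and 0.0335 m and y of packer_p_c4 in the frame of rack between 0.0179 and 0.0209 m) or (y of packer_p_c4 in the frame of rack between 0.0305 and 0.0335 m and y of packer_p_c3 in the frame of rack between 0.0179 and 0.0209 m) or (y of packer_p_c3 in the frame of rack between 0.0697 and 0.0727 m and y of packer_p_c4 in the frame of rack between 0.0541 and 0.0571 m) or (y of packer_p_c4 in the frame of rack between 0.0697 and 0.0727 m and y of packer_p_c3 in the frame of rack between 0.0541 and 0.0571 m)) and linear speed of packer_p below 0.02 m/s and contact force between packer_p and the fingers below 0.1 N and distance of each of packer_q_mid, packer_r_mid, packer_s_mid from where it was at the start of the episode below 0.01 m and angle between each of packer_q_mid, packer_r_mid, packer_s_mid's own z axis and vertical below 0.3 rad) or (x of packer_q_mid in the frame of rack between -0.016 and 0.016 m and z of packer_q_mid in the frame of rack between 0.053 and 0.0605 m and angle between packer_q_mid's own z axis and vertical below 0.12 rad and ((y of packer_q_c3 in the frame of rack between -0.0389 and -0.0358 m and y of packer_q_c4 in the frame of rack between -0.0456 and -0.0425 m) or (y of packer_q_c4 in the frame of rack between -0.0389 and -0.0358 m and y of packer_q_c3 in the frame of rack between -0.0456 and -0.0425 m) or (y of packer_q_c3 in the frame of rack between -0.0056 and -0.0026 m and y of packer_q_c4 in the frame of rack between -0.0153 and -0.0123 m) or (y of packer_q_c4 in the frame of rack between -0.0056 and -0.0026 m and y of packer_q_c3 in the frame of rack between -0.0153 and -0.0123 m) or (y of packer_q_c3 in the frame of rack between 0.0305 and 0.0335 m and y of packer_q_c4 in the frame of rack between 0.0179 and 0.0209 m) or (y of packer_q_c4 in the frame of rack between 0.0305 and 0.0335 m and y of packer_q_c3 in the frame of rack between 0.0179 and 0.0209 m) or (y of packer_q_c3 in the frame of rack between 0.0697 and 0.0727 m and y of packer_q_c4 in the frame of rack between 0.0541 and 0.0571 m) or (y of packer_q_c4 in the frame of rack between 0.0697 and 0.0727 m and y of packer_q_c3 in the frame of rack between 0.0541 and 0.0571 m)) and linear speed of packer_q below 0.02 m/s and contact force between packer_q and the fingers below 0.1 N and distance of each of packer_p_mid, packer_r_mid, packer_s_mid from where it was at the start of the episode below 0.01 m and angle between each of packer_p_mid, packer_r_mid, packer_s_mid's own z axis and vertical below 0.3 rad) or (x of packer_r_mid in the frame of rack between -0.016 and 0.016 m and z of packer_r_mid in the frame of rack between 0.053 and 0.0605 m and angle between packer_r_mid's own z axis and vertical below 0.12 rad and ((y of packer_r_c3 in the frame of rack between -0.0389 and -0.0358 m and y of packer_r_c4 in the frame of rack between -0.0456 and -0.0425 m) or (y of packer_r_c4 in the frame of rack between -0.0389 and -0.0358 m and y of packer_r_c3 in the frame of rack between -0.0456 and -0.0425 m) or (y of packer_r_c3 in the frame of rack between -0.0056 and -0.0026 m and y of packer_r_c4 in the frame of rack between -0.0153 and -0.0123 m) or (y of packer_r_c4 in the frame of rack between -0.0056 and -0.0026 m and y of packer_r_c3 in the frame of rack between -0.0153 and -0.0123 m) or (y of packer_r_c3 in the frame of rack between 0.0305 and 0.0335 m and y of packer_r_c4 in the frame of rack between 0.0179 and 0.0209 m) or (y of packer_r_c4 in the frame of rack between 0.0305 and 0.0335 m and y of packer_r_c3 in the frame of rack between 0.0179 and 0.0209 m) or (y of packer_r_c3 in the frame of rack between 0.0697 and 0.0727 m and y of packer_r_c4 in the frame of rack between 0.0541 and 0.0571 m) or (y of packer_r_c4 in the frame of rack between 0.0697 and 0.0727 m and y of packer_r_c3 in the frame of rack between 0.0541 and 0.0571 m)) and linear speed of packer_r below 0.02 m/s and contact force between packer_r and the fingers below 0.1 N and distance of each of packer_p_mid, packer_q_mid, packer_s_mid from where it was at the start of the episode below 0.01 m and angle between each of packer_p_mid, packer_q_mid, packer_s_mid's own z axis and vertical below 0.3 rad) or (x of packer_s_mid in the frame of rack between -0.016 and 0.016 m and z of packer_s_mid in the frame of rack between 0.053 and 0.0605 m and angle between packer_s_mid's own z axis and vertical below 0.12 rad and ((y of packer_s_c3 in the frame of rack between -0.0389 and -0.0358 m and y of packer_s_c4 in the frame of rack between -0.0456 and -0.0425 m) or (y of packer_s_c4 in the frame of rack between -0.0389 and -0.0358 m and y of packer_s_c3 in the frame of rack between -0.0456 and -0.0425 m) or (y of packer_s_c3 in the frame of rack between -0.0056 and -0.0026 m and y of packer_s_c4 in the frame of rack between -0.0153 and -0.0123 m) or (y of packer_s_c4 in the frame of rack between -0.0056 and -0.0026 m and y of packer_s_c3 in the frame of rack between -0.0153 and -0.0123 m) or (y of packer_s_c3 in the frame of rack between 0.0305 and 0.0335 m and y of packer_s_c4 in the frame of rack between 0.0179 and 0.0209 m) or (y of packer_s_c4 in the frame of rack between 0.0305 and 0.0335 m and y of packer_s_c3 in the frame of rack between 0.0179 and 0.0209 m) or (y of packer_s_c3 in the frame of rack between 0.0697 and 0.0727 m and y of packer_s_c4 in the frame of rack between 0.0541 and 0.0571 m) or (y of packer_s_c4 in the frame of rack between 0.0697 and 0.0727 m and y of packer_s_c3 in the frame of rack between 0.0541 and 0.0571 m)) and linear speed of packer_s below 0.02 m/s and contact force between packer_s and the fingers below 0.1 N and distance of each of packer_p_mid, packer_q_mid, packer_r_mid from where it was at the start of the episode below 0.01 m and angle between each of packer_p_mid, packer_q_mid, packer_r_mid's own z axis and vertical below 0.3 rad)) and horizontal distance between each of packer_p_mid, packer_q_mid, packer_r_mid, packer_s_mid and front_place above 0.0125 m); the robot touches nothing.
It fails at once if a packer is pressed against the rack with more than 40 N (contact force between any of packer_p, packer_q, packer_r, packer_s and rack above 40 N).
It fails at once if a second packer is moved by more than 30 mm (distance of each of packer_p_mid, packer_q_mid from where it was at the start of the episode above 0.03 m or distance of each of packer_p_mid, packer_r_mid from where it was at the start of the episode above 0.03 m or distance of each of packer_p_mid, packer_s_mid from where it was at the start of the episode above 0.03 m or distance of each of packer_q_mid, packer_r_mid from where it was at the start of the episode above 0.03 m or distance of each of packer_q_mid, packer_s_mid from where it was at the start of the episode above 0.03 m or distance of each of packer_r_mid, packer_s_mid from where it was at the start of the episode above 0.03 m).
It fails at once if another thing on the table is moved by more than 30 mm (distance of any of torch, hex_key, pliers, lighter, mug, arrow_a, arrow_b from where it was at the start of the episode above 0.03 m).
It also fails if it takes over 64 s, if anything falls off the work surface, if the arm or the gripper's body presses on something with over 40 N, if the wrist force passes 120 N, or if a joint passes its speed limit or range.

## Working session

There is one attempt and no reset: what is moved stays moved. The work goes in short steps, Python scripts to look and compute and a tool call to move; the robot and the scene stay as the last step left them, time stands still between calls to the robot, and variables do not carry over. Pictures are saved under pics/ and viewed, at most 10 in all, crops included, and the job is handed in when it is done.

Besides the shell and the picture viewer there is one more tool, called after "Request:" in YAML: its name, and indented under it one key for each argument. carry_out: Moves the arm, as the interface text tells. Its arguments: {"type":"object","properties":{"targets":{"type":"array"},"force":{"type":"number"}},"required":["targets"]}

```bash
mkdir -p pics
python3 - <<'E'
from cell import ctrl
import cv2, numpy as np, pickle
s=ctrl.sense(); print(s)
d={}
for n in("scene","side","wrist"):
    i=ctrl.get_image(n); d[n]=i
    cv2.imwrite(f"pics/{n}0.png",i["color"][:,:,::-1])
    print(n,{k:np.round(v,4).tolist() for k,v in i.items() if k!="color"})
    if n!="wrist":
        R=cv2.Rodrigues(i["rvec"])[0]; print("cam",-R.T@i["tvec"].ravel())
pickle.dump((s,d),open("d0.pkl","wb"))
E
```

```text
{'clock': 0.0, 'joint_positions': array([-4.73283291e+00,  7.13409855e+00,  9.46336090e+01, -1.54910915e-03,
        7.83507472e+01, -4.73182394e+00]), 'qvel': array([ 0.06619488, -0.03901468, -0.10902521,  0.01115807, -0.07571398,
        0.05607629]), 'joint_efforts': array([-6.25927078e-04, -4.17603564e+01, -3.59935069e+01,  7.73367751e-02,
        4.92534391e-02, -1.75303944e-04]), 'position': array([6.49362643e-01, 1.36510815e-05, 2.13385115e-01]), 'orientation': array([[ 1.22718641e-05,  9.99997873e-01, -2.06256005e-03],
       [ 9.99999990e-01, -1.19744836e-05,  1.44192538e-04],
       [ 1.44167533e-04, -2.06256180e-03, -9.99997863e-01]]), 'contact_force': array([ 0.62764772,  0.06102342, -0.87198562]), 'ft_torque': array([ 0.00603205, -0.00786684, -0.04023083]), 'grasp_force': 0.0, 'finger_gap': 1.0017598364485927}
scene {'camera_matrix': [[564.7809, 0.0, 302.3651], [0.0, 564.7809, 231.8875], [0.0, 0.0, 1.0]], 'rvec': [1.9914, 1.4946, -0.5749], 'tvec': [-0.1593, -0.3612, 1.5887]}
cam [ 1.32611696 -0.22323127  0.933574  ]
side {'camera_matrix': [[439.7017, 0.0, 322.6525], [0.0, 439.7017, 237.0822], [0.0, 0.0, 1.0]], 'rvec': [0.7173, -2.7074, 1.0186], 'tvec': [0.5024, 0.2556, 1.0769]}
cam [0.20187033 0.7017664  0.97170125]
wrist {'camera_matrix': [[330.9042, 0.0, 319.1237], [0.0, 330.9042, 239.3992], [0.0, 0.0, 1.0]], 'T_tool_cam': [[-0.0006, -0.9543, -0.2987, 0.0848], [1.0, -0.0005, -0.0007, -0.0006], [0.0005, -0.2987, 0.9543, -0.1708], [0.0, 0.0, 0.0, 1.0]]}
```

View pics/scene0.png

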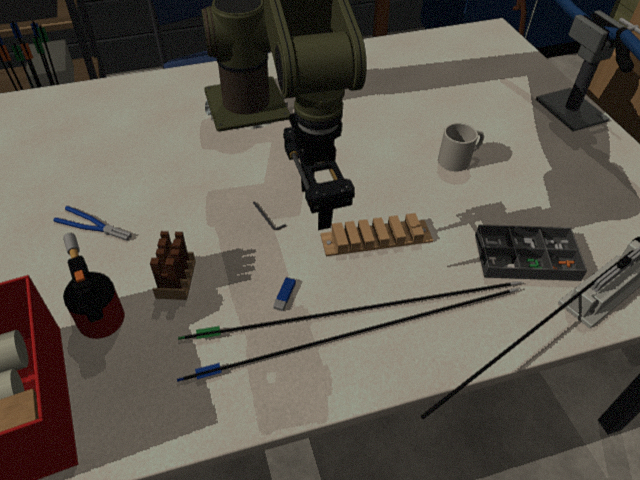

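View pics/side0.png

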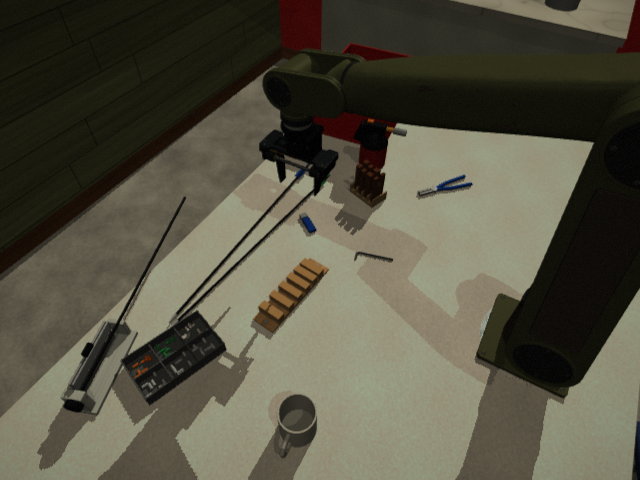

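View pics/wrist0.png

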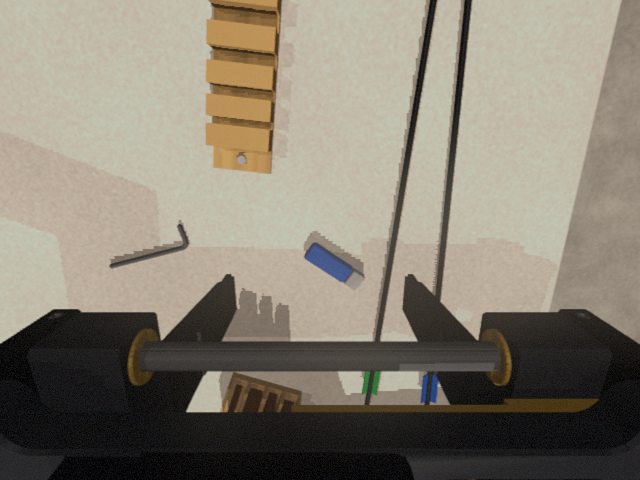

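The scene picture shows the stand near (173,270) and the rack near (378,235). The side picture shows the stand at (368,188) and the rack at (290,293). The wrist picture shows the rack's low end at (242,150) and the stand half hidden at (262,395). Next I'll get rough positions and enlarge the stand views.

```bash
cat > h.py <<'E'
import numpy as np, cv2
def ray(img,uv,s=None):
    K=img["camera_matrix"]; d=np.linalg.inv(K)@[uv[0],uv[1],1]
    if "rvec" in img:
        R=cv2.Rodrigues(img["rvec"])[0]; return -R.T@np.ravel(img["tvec"]), R.T@d
    T=img["T_tool_cam"]; O=s["orientation"]
    return s["position"]+O@T[:3,3], O@T[:3,:3]@d
def onz(img,uv,z,s=None):
    o,d=ray(img,uv,s); return o+d*(z-o[2])/d[2]
def proj(img,P,s):
    T=img["T_tool_cam"]; p=np.linalg.inv(T)@np.r_[s["orientation"].T@(np.array(P)-s["position"]),1]
    q=img["camera_matrix"]@p[:3]; return q[:2]/q[2]
E
python3 - <<'E'
import pickle,cv2,numpy as np
from h import *
s,d=pickle.load(open("d0.pkl","rb"))
for n,uvs in(("scene",[(155,296),(189,297),(194,256),(326,254),(432,242)]),("side",[(348,190),(375,208),(386,198),(325,265),(258,325)]),("wrist",[(213,170),(272,173),(233,375),(301,388)])):
    for uv in uvs: print(n,uv,onz(d[n],uv,0.006,s).round(3))
c=lambda n,x,y,w,h,k:cv2.resize(d[n]["color"][y:y+h,x:x+w,::-1],(w*k,h*k),interpolation=cv2.INTER_CUBIC)
top=np.hstack([c("scene",135,220,80,90,5)[:300*2,:400],c("side",335,145,80,90,5)])
cv2.imwrite("pics/c1.png",top)
E
```

```text
scene (155, 296) [ 0.603 -0.318  0.006]
scene (189, 297) [ 0.624 -0.253  0.006]
scene (194, 256) [ 0.52  -0.227  0.006]
scene (326, 254) [0.594 0.045 0.006]
scene (432, 242) [0.625 0.278 0.006]
side (348, 190) [ 0.625 -0.254  0.006]
side (375, 208) [ 0.516 -0.223  0.006]
side (386, 198) [ 0.504 -0.282  0.006]
side (325, 265) [0.542 0.048 0.006]
side (258, 325) [0.595 0.293 0.006]
wrist (213, 170) [0.529 0.048 0.006]
wrist (272, 173) [0.595 0.045 0.006]
wrist (233, 375) [ 0.53  -0.229  0.006]
wrist (301, 388) [ 0.623 -0.251  0.006]
```

View pics/c1.png

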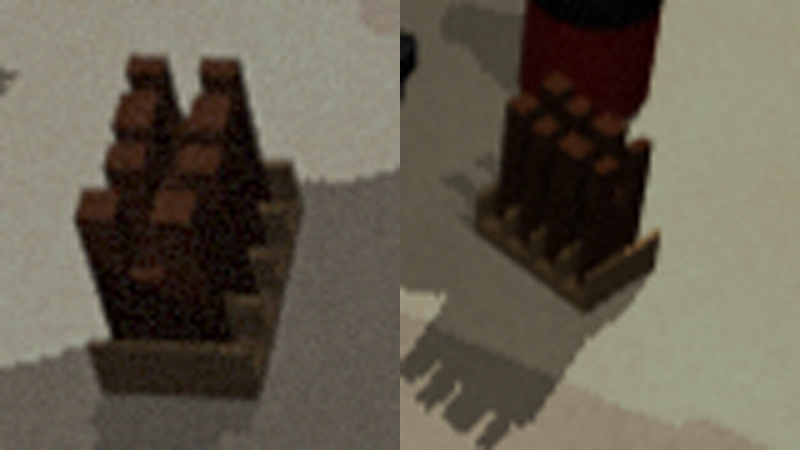

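The crop shows the four packers in a row in the stand, which lies roughly along world x at about -14 deg. The rack slot pitch grows towards +y, so the narrow end is at low y. I'll take closer wrist views, rack first.

Request:
carry_out:
  targets:
    - [95, 0.8, -0.4, -0.2, 0, 0, 0]
    - [95, 0.8, -0.4, -0.2, 0, 0, 0]
    - [95, 0.8, -0.4, -0.2, 0, 0, 0]
    - [95, 0.8, -0.4, -0.2, 0, 0, 0]
    - [95, 0.8, -0.2, 0, 0, 0, 0]
    - [95, 0, 0, 0, 0, 0, 0]
    - [95, 0, 0, 0, 0, 0, 0]
    - [95, 0, 0, 0, 0, 0, 0]

```text
clock: 0.95
position: [0.5601, 0.1991, 0.2541]
orientation: [[0.001, 1.0, -0.001], [1.0, -0.001, -0.001], [-0.001, -0.001, -1.0]]
contact_force: [0.3, -0.1, -0.2]
finger_gap: 1.0
grasp_force: 0.0
```

```bash
cat > snap.py <<'E'
import sys,pickle,cv2
from cell import ctrl
n=sys.argv[1]; s=ctrl.sense(); i=ctrl.get_image("wrist"); pickle.dump((s,i),open(n+".pkl","wb"))
cv2.imwrite(f"pics/{n}.png",i["color"][:,:,::-1]); print(s["clock"],s["position"],s["orientation"].round(4).tolist(),s["contact_force"])
E
python3 snap.py rack1
```

```text
0.95 [0.56008582 0.19914153 0.2541068 ] [[0.0007, 1.0, -0.0008], [1.0, -0.0007, -0.0007], [-0.0007, -0.0008, -1.0]] [ 0.3344097  -0.0749849  -0.23679038]
```

View pics/rack1.png

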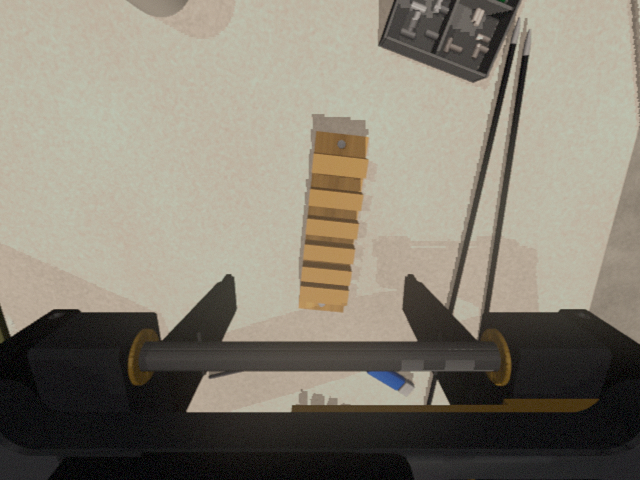

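Request:
carry_out:
  targets:
    - [95, -1, -0.3, 0, 0, 0, -8.5]
    - [95, -1, -0.2, 0, 0, 0, -8.5]

```text
clock: 1.2
position: [0.543, 0.1049, 0.2541]
orientation: [[-0.286, 0.958, -0.001], [0.958, 0.286, -0.0], [-0.0, -0.001, -1.0]]
contact_force: [1.8, -0.7, 0.8]
finger_gap: 0.996
grasp_force: 0.0
```

The rack picture shows five dark slots at about (326,287), (328,265), (331,240), (335,212) and (338,183), from narrow to wide, going up the image (+y). Next the stand.

Request:
carry_out:
  targets:
    - [95, -0.78, -0.51, 0, 0, 0, 0]
    - [95, -0.78, -0.51, 0, 0, 0, 0]
    - [95, -0.78, -0.51, 0, 0, 0, 0]
    - [95, -0.78, -0.51, 0, 0, 0, 0]
    - [95, -0.78, -0.51, 0, 0, 0, 0]
    - [95, -0.78, -0.51, 0, 0, 0, 0]
    - [95, -0.78, -0.51, 0, 0, 0, 0]
    - [95, 0, 0, 0, 0, 0, -8.5]
    - [95, 0, 0, 0, 0, 0, -8.5]
    - [95, 0, 0, 0, 0, 0, -8.5]
    - [95, 0, 0, 0, 0, 0, -8.5]
    - [95, 0, 0, 0, 0, 0, -8.5]

```text
clock: 2.4
position: [0.448, -0.2069, 0.2544]
orientation: [[-0.857, 0.516, -0.0], [0.516, 0.857, 0.0], [0.0, -0.0, -1.0]]
contact_force: [0.2, -0.4, -0.1]
finger_gap: 1.0
grasp_force: 0.0
```

Request:
carry_out:
  targets:
    - [95, 0, 0, 0, 0, 0, -8]
    - [95, 0, 0, 0, 0, 0, -8]
    - [95, 0, 0, 0, 0, 0, 0]
    - [95, 0, 0, 0, 0, 0, 0]
    - [95, 0, 0, 0, 0, 0, 0]

```text
clock: 2.9
position: [0.4484, -0.206, 0.2546]
orientation: [[-0.964, 0.266, -0.0], [0.266, 0.964, 0.0], [0.0, 0.0, -1.0]]
contact_force: [0.4, -0.6, 0.1]
finger_gap: 1.001
grasp_force: 0.0
```

```bash
python3 snap.py stand1
```

```text
2.9 [ 0.44842536 -0.20600871  0.25457717] [[-0.964, 0.2658, -0.0002], [0.2658, 0.964, 0.0001], [0.0003, 0.0, -1.0]] [ 0.41679038 -0.56860721  0.09530133]
```

View pics/stand1.png

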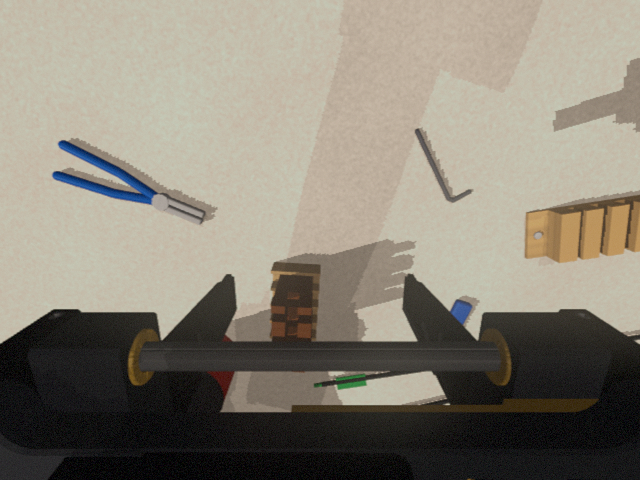

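The stand appears at (295,300), its near end at row 268, with the rest hidden behind the gripper bar. I'll move 130 mm further on.

Request:
carry_out:
  targets:
    - [95, -0.9, 0, 0, 0, 0, 0]
    - [95, -0.9, 0, 0, 0, 0, 0]
    - [95, -0.8, 0, 0, 0, 0, 0]
    - [95, 0, 0, 0, 0, 0, 0]
    - [95, 0, 0, 0, 0, 0, 0]
    - [95, 0, 0, 0, 0, 0, 0]

```text
clock: 3.55
position: [0.5734, -0.2396, 0.2548]
orientation: [[-0.965, 0.264, -0.0], [0.264, 0.965, 0.0], [0.0, -0.0, -1.0]]
contact_force: [0.1, 0.4, 0.4]
finger_gap: 1.001
grasp_force: 0.0
```

```bash
python3 snap.py stand2
python3 - <<'E'
import cv2
i=cv2.imread("pics/stand2.png")[60:300,180:500]; cv2.imwrite("pics/stand2c.png",cv2.resize(i,(800,600),interpolation=cv2.INTER_CUBIC))
E
```

```text
3.55 [ 0.57340488 -0.23957721  0.25476956] [[-0.9646, 0.2636, -0.0003], [0.2636, 0.9646, 0.0001], [0.0003, -0.0, -1.0]] [0.06740267 0.40497209 0.39083798]
```

View pics/stand2c.png

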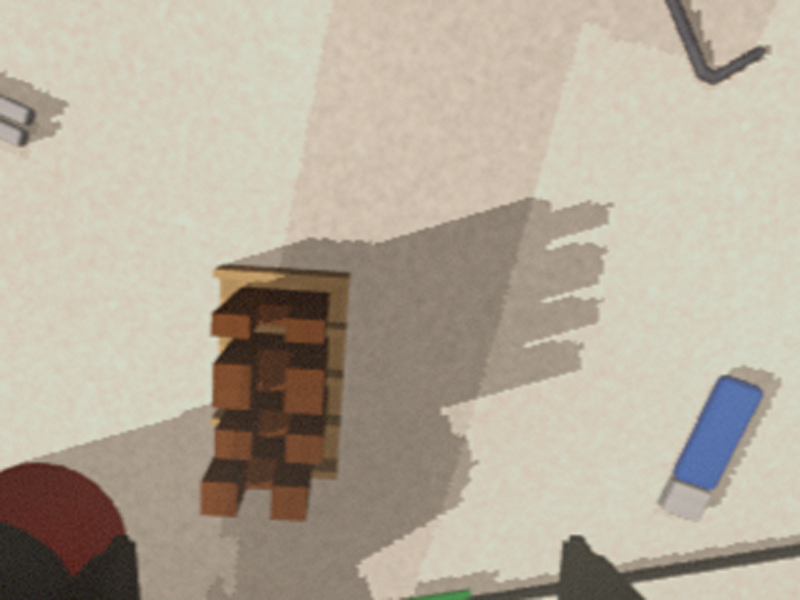

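The crop shows four packers, front (robot side) at the top. The front packer's prong tops are at crop (232,327) and (306,330), thin. The second one is thickest. Its wall edge runs (215,268)-(350,272). Now the measurements.

```bash
cat > meas.py <<'E'
import pickle,cv2,numpy as np
from h import *
s,i=pickle.load(open("stand2.pkl","rb"))
hsv=cv2.cvtColor(i["color"],cv2.COLOR_RGB2HSV)
sub=np.zeros((480,640),np.uint8)
m=cv2.inRange(hsv,(3,90,75),(18,255,160)); sub[140:270,255:330]=m[140:270,255:330]
n,l,st,c=cv2.connectedComponentsWithStats(sub)
for k in range(1,n):
    if st[k,4]>60:
        r=cv2.minAreaRect(np.argwhere(l==k)[:,::-1].astype(np.float32))
        b=np.array([onz(i,q,.105,s)[:2] for q in cv2.boxPoints(r)])
        print("top",st[k].tolist(),onz(i,c[k],.105,s)[:2].round(4),"sides mm",(1000*np.linalg.norm(b[1]-b[0])).round(1),(1000*np.linalg.norm(b[2]-b[1])).round(1))
o=lambda u,v,z:onz(i,(180+u/2.5,60+v/2.5),z,s)[:2].round(4)
print("wall",o(215,268,.032),o(350,272,.032),"far right",o(337,477,.032))
s,i=pickle.load(open("rack1.pkl","rb"))
hsv=cv2.cvtColor(i["color"],cv2.COLOR_RGB2HSV)
m=cv2.inRange(hsv,(8,100,170),(25,255,255)); m[:,:280]=0;m[:,390:]=0;m[:,:]=m
n,l,st,c=cv2.connectedComponentsWithStats(m)
for k in range(1,n):
    if st[k,4]>100:
        r=cv2.minAreaRect(np.argwhere(l==k)[:,::-1].astype(np.float32))
        b=[onz(i,q,.032,s)[:2].round(4).tolist() for q in cv2.boxPoints(r)]
        print("blk",st[k].tolist(),onz(i,c[k],.032,s)[:2].round(4),b)
cv2.imwrite("pics/rc.png",cv2.resize(i["color"][110:320,280:390,::-1],None,fx=2.8,fy=2.8,interpolation=cv2.INTER_CUBIC))
E
python3 meas.py
```

```text
top [267, 166, 53, 86, 1779] [ 0.5498 -0.2519] sides mm 83.2 49.7
top [265, 185, 15, 17, 155] [ 0.5273 -0.2748] sides mm 13.5 15.6
top [265, 205, 39, 64, 825] [ 0.574  -0.2816] sides mm 28.6 74.3
top [260, 252, 16, 15, 216] [ 0.5936 -0.3012] sides mm 15.4 15.5
wall [ 0.5079 -0.2864] [ 0.5263 -0.2261] far right [ 0.6224 -0.2591]
blk [312, 154, 56, 33, 1024] [0.583  0.2505] [[0.5484, 0.2356], [0.5531, 0.2661], [0.6152, 0.2574], [0.612, 0.2265]]
blk [309, 190, 54, 25, 845] [0.5786 0.2105] [[0.5451, 0.2019], [0.5487, 0.2251], [0.6111, 0.2162], [0.6086, 0.1925]]
blk [306, 219, 53, 20, 774] [0.5745 0.1745] [[0.542, 0.1682], [0.5442, 0.1873], [0.6068, 0.1805], [0.6055, 0.1612]]
blk [304, 245, 51, 19, 717] [0.5708 0.1414] [[0.5384, 0.135], [0.5405, 0.1542], [0.603, 0.1475], [0.6017, 0.1282]]
blk [301, 267, 50, 19, 667] [0.5673 0.1114] [[0.5351, 0.1051], [0.5372, 0.1241], [0.5994, 0.1176], [0.5982, 0.0984]]
blk [299, 287, 50, 25, 886] [0.5621 0.0801] [[0.5308, 0.066], [0.5342, 0.097], [0.5967, 0.0901], [0.5946, 0.0588]]
```

View pics/rc.png

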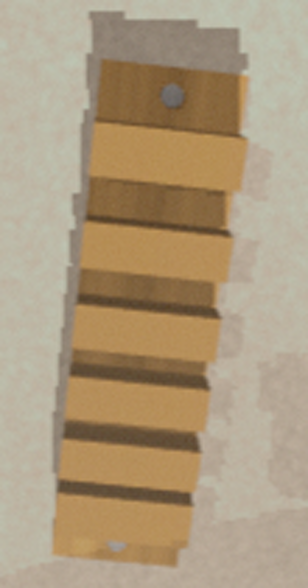

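The enlarged rack crop shows the five slots clearly, and the block centres fit the drawing to 0.1 mm. That gives a rack centre of about (0.5737, 0.1670) and a yaw of -6.4 deg. Now the front packer from the crop corners.

Run:
```python
import pickle,cv2,numpy as np
from h import *
s,i=pickle.load(open("stand2.pkl","rb"))
o=lambda u,v,z:onz(i,(180+u/2.5,60+v/2.5),z,s)[:2]
for nm,a in dict(p1=[(213,314),(327,320),(327,343),(211,336)],p2=[(215,362),(323,367),(323,414),(213,408)],p3=[(215,430),(325,434),(323,465),(214,459)],p4=[(204,484),(309,488),(307,521),(201,514)]).items():
    w=np.array([o(*q,.105) for q in a]); y=(w[1]-w[0]+w[2]-w[3])/2; t=(w[3]-w[0]+w[2]-w[1])/2
    print(nm,w.mean(0).round(4),"w",np.linalg.norm(y).round(4),"yawdir",np.degrees(np.arctan2(-y[0],y[1])).round(1),"t",abs(np.dot(t,[-y[1],y[0]])/np.linalg.norm(y)).round(4))
hs=cv2.cvtColor(i["color"],cv2.COLOR_RGB2HSV)
s0,d=pickle.load(open("d0.pkl","rb"))
print("torch",onz(d["scene"],(97,315),.02)[:2].round(3), "torch from wrist centre", o(40,550,.12).round(3))
```

```text
p1 [ 0.5322 -0.2602] w 0.0447 yawdir -18.6 t 0.0088
p2 [ 0.5548 -0.2675] w 0.0433 yawdir -18.3 t 0.0189
p3 [ 0.5784 -0.2744] w 0.0444 yawdir -18.1 t 0.0128
p4 [ 0.5996 -0.2869] w 0.0437 yawdir -18.5 t 0.014
torch [ 0.628 -0.429] torch from wrist centre [ 0.591 -0.373]
```

Request:
carry_out:
  targets:
    - [95, 0.69, -0.61, 0, 0, 0, 0]
    - [95, 0, 0, 0, 0, 0, 2.7]
    - [95, 0, 0, 0.7, 0, 0, 0]
    - [95, 0, 0, 0.7, 0, 0, 0]
    - [95, 0, 0, 0.7, 0, 0, 0]
    - [95, 0, 0, 0.7, 0, 0, 0]
    - [95, 0, 0, 0.4, 0, 0, 0]
    - [95, 0, 0, 0.4, 0, 0, 0]
    - [95, 0, 0, 0.4, 0, 0, 0]
    - [95, 0, 0, 0.2, 0, 0, 0]
    - [95, 0, 0, 0, 0, 0, 0]
    - [95, 0, 0, 0, 0, 0, 0]

```text
clock: 4.8
position: [0.5331, -0.2604, 0.0459]
orientation: [[-0.951, 0.308, 0.001], [0.308, 0.951, -0.001], [-0.002, -0.0, -1.0]]
contact_force: [0.1, 0.4, 0.1]
finger_gap: 0.996
grasp_force: 0.0
```

Request:
carry_out:
  targets:
    - [44, 0, 0, 0, 0, 0, 0]
    - [30, 0, 0, 0, 0, 0, 0]
    - [30, 0, 0, 0, 0, 0, 0]
    - [30, 0, 0, 0, 0, 0, 0]
    - [30, 0, 0, 0, 0, 0, 0]
    - [30, 0, 0, 0, 0, 0, 0]
    - [30, 0, 0, 0, 0, 0, 0]
  force: 15

```text
clock: 5.5
position: [0.5327, -0.2602, 0.0446]
orientation: [[-0.951, 0.308, -0.0], [0.308, 0.951, -0.0], [0.0, -0.0, -1.0]]
contact_force: [0.1, -0.8, -0.1]
finger_gap: 0.466
grasp_force: 0.3
```

Request:
carry_out:
  targets:
    - [30, 0, 0, 0, 0, 0, 0]
    - [30, 0, 0, 0, 0, 0, 0]

```text
clock: 5.7
position: [0.5328, -0.2602, 0.0446]
orientation: [[-0.951, 0.308, -0.0], [0.308, 0.951, -0.0], [0.0, -0.0, -1.0]]
contact_force: [-0.6, -0.0, -0.1]
finger_gap: 0.461
grasp_force: 15.0
```

Request:
carry_out:
  targets:
    - [30, 0, 0, -0.2, 0, 0, 0]
    - [30, 0, 0, -0.4, 0, 0, 0]
    - [30, 0, 0, -0.4, 0, 0, 0]
    - [30, 0, 0, -0.4, 0, 0, 0]
    - [30, 0, 0, -0.4, 0, 0, 0]
    - [30, 0, 0, -0.4, 0, 0, 0]
    - [30, 0, 0, -0.2, 0, 0, 0]
    - [30, 0.1, 0.4, 0, 0, 0, 0]
    - [30, 0.2, 0.8, 0, 0, 0, 0]
    - [30, 0.2, 0.8, 0, 0, 0, 0]
    - [30, 0.2, 0.8, 0, 0, 0, 0]
    - [30, 0.2, 0.8, 0, 0, 0, 0]
  force: 25

```text
clock: 6.9
position: [0.5451, -0.0734, 0.1646]
orientation: [[-0.951, 0.309, -0.0], [0.309, 0.951, 0.0], [0.0, 0.0, -1.0]]
contact_force: [0.8, -0.2, -1.6]
finger_gap: 0.461
grasp_force: 25.0
```

Request:
carry_out:
  targets:
    - [30, 0.2, 0.8, 0, 0, 0, 0]
    - [30, 0.2, 0.8, 0, 0, 0, 0]
    - [30, 0.2, 0.8, 0, 0, 0, 0]
    - [30, 0.2, 0.8, 0, 0, 0, 0]
    - [30, 0.2, 0.8, 0, 0, 0, 0]
    - [30, 0.2, 0.8, 0, 0, 0, 0]
    - [30, 0.2, 0.8, 0, 0, 0, 0]
    - [30, 0, 0.4, 0, 0, 0, 0]
    - [30, 0, 0, 0, 0, 0, 4]
    - [30, 0, 0, 0, 0, 0, 8]
    - [30, 0, 0, 0, 0, 0, 8]
    - [30, 0, 0, 0, 0, 0, 8]

```text
clock: 8.1
position: [0.5714, 0.2314, 0.1644]
orientation: [[-0.691, 0.723, -0.001], [0.723, 0.691, -0.001], [0.0, -0.001, -1.0]]
contact_force: [0.6, -0.0, -0.5]
finger_gap: 0.461
grasp_force: 25.0
```

Request:
carry_out:
  targets:
    - [30, 0, 0, 0, 0, 0, 8]
    - [30, 0, 0, 0, 0, 0, 8]
    - [30, 0, 0, 0, 0, 0, 8]
    - [30, 0, 0, 0, 0, 0, 8]
    - [30, 0, 0, 0, 0, 0, 8]
    - [30, 0, 0, 0, 0, 0, 8]
    - [30, 0, 0, 0, 0, 0, 2.4]
    - [30, 0, 0, 0, 0, 0, 0]
    - [30, 0, 0, 0, 0, 0, 0]
    - [30, 0, 0, 0, 0, 0, 0]

```text
clock: 9.1
position: [0.5714, 0.2317, 0.1646]
orientation: [[0.11, 0.994, -0.0], [0.994, -0.11, -0.0], [-0.0, -0.0, -1.0]]
contact_force: [-0.6, 0.5, -0.6]
finger_gap: 0.464
grasp_force: 25.0
```

```bash
python3 snap.py held
python3 - <<'E'
import cv2
i=cv2.imread("pics/held.png"); cv2.imwrite("pics/heldc.png",cv2.resize(i[150:450,160:480],(800,750))[:600])
E
```

```text
9.1 [0.57137338 0.23169198 0.16457384] [[0.1102, 0.9939, -0.0002], [0.9939, -0.1102, -0.0002], [-0.0002, -0.0002, -1.0]] [-0.62969505  0.45953773 -0.64105317]
```

View pics/heldc.png

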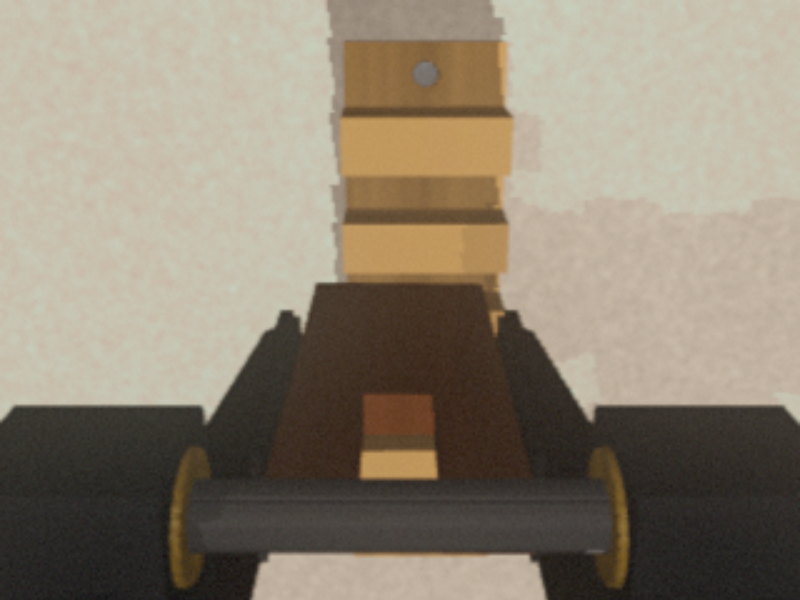

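The crop shows the packer held straight between the fingers, its foot edge horizontal at row 284 (columns 316 to 483) and parallel to the rack's edges. Slot 5 lies between rows 176 and 222. Now the foot offset relative to the TCP, and slot 5 again.

Run:
```python
import pickle,numpy as np
from h import *
s,i=pickle.load(open("held.pkl","rb"))
o=lambda u,v,z:onz(i,(160+u/2.5,150+v/2.5),z,s)
O=s["orientation"]; t=lambda P:(O.T@(P-s["position"])*1000).round(1)
print("foot +face in tool mm",t(o(316,284,.130)),t(o(483,284,.130)))
for v in(115,176,222,273): print(v,"left/right world",t(o(343,v,.032)),t(o(508,v,.032)))
u=np.array([.1115,.9938,0]); C=np.array([.5737,.1670,.032])
for y in(.0729,.0539,.0337,.0634,-.0407): print(y,"pred tool mm",t(C+u*y))
```

```text
foot +face in tool mm [  3.5 -22.5  34.6] [ 3.5 21.9 34.6]
115 left/right world [ 31.7 -21.  132.6] [ 31.7  39.9 132.6]
176 left/right world [  8.5 -21.5 132.6] [  8.5  40.8 132.6]
222 left/right world [ -9.7 -21.9 132.6] [ -9.7  41.5 132.6]
273 left/right world [-30.6 -22.3 132.6] [-30.6  42.3 132.6]
0.0729 pred tool mm [  8.9   9.6 132.6]
0.0539 pred tool mm [-10.1   9.5 132.6]
0.0337 pred tool mm [-30.3   9.5 132.6]
0.0634 pred tool mm [ -0.6   9.5 132.6]
-0.0407 pred tool mm [-104.7    9.4  132.6]
```

Slot 5's remeasured edges agree with the rack pose to 0.4 mm, and the packer looks about 9 mm thick. I'll try slot 2 first, hovering above it for a check.

Request:
carry_out:
  targets:
    - [30, -0.25, 0.05, 0, 0, 0, 0]
    - [30, -0.5, 0.07, 0, 0, 0, 0]
    - [30, -0.5, 0.07, 0, 0, 0, 0]
    - [30, -0.5, 0, 0, 0, 0, 0]
    - [30, -0.324, 0, 0, 0, 0, 0]
    - [30, 0, 0, 0.5, 0, 0, 0]
    - [30, 0, 0, 0.5, 0, 0, 0]
    - [30, 0, 0, 0.5, 0, 0, 0]
    - [30, 0, 0, 0.3, 0, 0, 0]
    - [30, 0, 0, 0.06, 0, 0, 0]
    - [30, 0, 0, 0, 0, 0, 0]
    - [30, 0, 0, 0, 0, 0, 0]
  force: 15

```text
clock: 10.35
position: [0.5704, 0.128, 0.0732]
orientation: [[0.111, 0.994, 0.002], [0.994, -0.111, 0.0], [0.001, 0.002, -1.0]]
contact_force: [-0.1, 0.6, -0.3]
finger_gap: 0.459
grasp_force: 15.0
```

```bash
python3 snap.py hover
python3 - <<'E'
import cv2
i=cv2.imread("pics/hover.png"); cv2.imwrite("pics/hoverc.png",cv2.resize(i[180:330,220:420],(800,600),interpolation=cv2.INTER_CUBIC))
E
```

```text
10.35 [0.57039124 0.12798052 0.07318946] [[0.1106, 0.9939, 0.0024], [0.9939, -0.1106, 0.0003], [0.0006, 0.0023, -1.0]] [-0.11397432  0.57763284 -0.33318367]
```

View pics/hoverc.png

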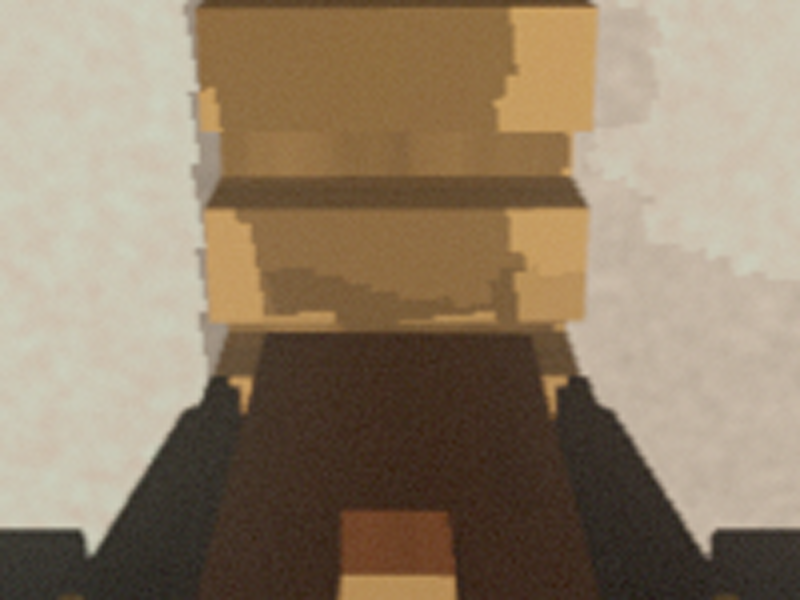

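The crop shows the packer foot edge at row 333 (columns 262 to 535) just inside slot 2's +y edge at row 322, with the block running from row 207 to 322.

Run:
```python
import pickle,numpy as np
from h import *
s,i=pickle.load(open("hover.pkl","rb"))
O=s["orientation"]; t=lambda u,v,z:(O.T@(onz(i,(220+u/4-.4,180+v/4-.4),z,s)-s["position"])*1000).round(1)
print("foot",t(262,333,.0386),t(535,333,.0386)); 
for v in(132,207,322): print(v,t(207,v,.032),t(587,v,.032))
```

```text
foot [  4.1 -23.4  34.5] [ 4.  22.  34.6]
132 [ 36.7 -32.   41.1] [36.7 30.2 41.3]
207 [ 24.  -32.6  41.1] [23.9 30.7 41.3]
322 [  3.5 -33.5  41.1] [ 3.4 31.6 41.3]
```

Foot's leading face sits about 0.6 mm past the slot edge; shift 1.0 mm and lower gently.

Request:
carry_out:
  targets:
    - [30, -0.02, 0, 0, 0, 0, 0]
    - [30, 0, 0, 0.04, 0, 0, 0]
    - [30, 0, 0, 0.04, 0, 0, 0]
    - [30, 0, 0, 0.03, 0, 0, 0]
    - [30, 0, 0, 0.02, 0, 0, 0]
    - [30, 0, 0, 0.02, 0, 0, 0]
    - [30, 0, 0, 0, 0, 0, 0]
    - [30, 0, 0, 0, 0, 0, 0]
  force: 10

```text
clock: 11.2
position: [0.5692, 0.1269, 0.0641]
orientation: [[0.111, 0.994, -0.0], [0.994, -0.111, 0.0], [-0.0, -0.0, -1.0]]
contact_force: [-0.1, -0.0, -1.6]
finger_gap: 0.463
grasp_force: 10.0
```

No contact, and the foot is about 2.5 mm below the rack top. Continuing down.

Request:
carry_out:
  targets:
    - [30, 0, 0, 0.03, 0, 0, 0]
    - [30, 0, 0, 0.03, 0, 0, 0]
    - [30, 0, 0, 0.03, 0, 0, 0]
    - [30, 0, 0, 0.03, 0, 0, 0]
    - [30, 0, 0, 0, 0, 0, 0]

```text
clock: 11.7
position: [0.5689, 0.1268, 0.0578]
orientation: [[0.111, 0.994, -0.001], [0.994, -0.111, -0.0], [-0.0, -0.001, -1.0]]
contact_force: [-0.9, -0.2, -0.9]
finger_gap: 0.461
grasp_force: 10.0
```

Request:
carry_out:
  targets:
    - [30, 0, 0, 0.04, 0, 0, 0]
    - [30, 0, 0, 0.04, 0, 0, 0]
    - [30, 0, 0, 0.04, 0, 0, 0]
    - [30, 0, 0, 0.04, 0, 0, 0]
    - [30, 0, 0, 0.04, 0, 0, 0]
    - [30, 0, 0, 0.03, 0, 0, 0]
    - [30, 0, 0, 0, 0, 0, 0]
    - [30, 0, 0, 0, 0, 0, 0]

```text
clock: 12.5
position: [0.5692, 0.1268, 0.0467]
orientation: [[0.111, 0.994, -0.0], [0.994, -0.111, -0.0], [-0.0, -0.0, -1.0]]
contact_force: [0.1, 0.4, -0.8]
finger_gap: 0.461
grasp_force: 10.0
```

Request:
carry_out:
  targets:
    - [30, 0, 0, 0.02, 0, 0, 0]
    - [30, 0, 0, 0.02, 0, 0, 0]
    - [30, 0, 0, 0.01, 0, 0, 0]
    - [30, 0, 0, 0, 0, 0, 0]
    - [30, 0, 0, 0, 0, 0, 0]

```text
clock: 13.0
position: [0.5693, 0.1269, 0.0446]
orientation: [[0.111, 0.994, 0.0], [0.994, -0.111, 0.0], [0.0, 0.0, -1.0]]
contact_force: [-1.7, -0.2, 3.0]
finger_gap: 0.464
grasp_force: 10.0
```

Floor contact came at exactly the TCP height where the packer was picked up, so it is fully home in slot 2. Release and retreat.

Request:
carry_out:
  targets:
    - [50, 0, 0, 0, 0, 0, 0]
    - [60, 0, 0, 0, 0, 0, 0]
    - [80, 0, 0, 0, 0, 0, 0]
    - [80, 0, 0, 0, 0, 0, 0]
    - [80, 0, 0, 0, 0, 0, 0]
    - [80, 0, 0, -0.2, 0, 0, 0]
    - [80, 0, 0, -0.4, 0, 0, 0]
    - [80, 0, 0, -0.6, 0, 0, 0]
    - [80, 0, 0, -0.8, 0, 0, 0]
    - [80, 0, 0, -0.8, 0, 0, 0]
    - [80, 0, 0, -0.8, 0, 0, 0]
    - [80, 0, 0, 0, 0, 0, 0]

```text
clock: 14.2
position: [0.5729, 0.1274, 0.2333]
orientation: [[0.111, 0.994, 0.014], [0.994, -0.111, 0.002], [0.003, 0.014, -1.0]]
contact_force: [-0.2, 0.5, 0.7]
finger_gap: 0.842
grasp_force: 0.0
```

Request:
carry_out:
  targets:
    - [80, 0.5, 0, 0, 0, 0, 0]
    - [80, 0.5, 0, 0, 0, 0, 0]
    - [80, 0, 0, 0, 0, 0, 0]
    - [80, 0, 0, 0, 0, 0, 0]
    - [80, 0, 0, 0, 0, 0, 0]

```text
clock: 14.7
position: [0.5746, 0.1759, 0.224]
orientation: [[0.111, 0.994, -0.0], [0.994, -0.111, -0.0], [-0.001, -0.0, -1.0]]
contact_force: [0.1, 0.6, 0.8]
finger_gap: 0.843
grasp_force: 0.0
```

```bash
python3 snap.py end
python3 - <<'E'
import pickle,cv2,numpy as np
from h import *
s,i=pickle.load(open("end.pkl","rb"))
u=np.array([.1115,.9938,0]); v=np.array([.9938,-.1115,0]); C=np.array([.5737,.1670,0])
print("pred prong-top px",[proj(i,C-.0407*u+a*v+[0,0,.105],s).round(1) for a in(-.0145,.0145)])
hsv=cv2.cvtColor(i["color"],cv2.COLOR_RGB2HSV)
m=cv2.inRange(hsv,(3,90,60),(14,255,170)); m[330:]=0
n,l,st,c=cv2.connectedComponentsWithStats(m)
for k in range(1,n):
    if st[k,4]>60: print(st[k].tolist(),c[k].round(1),(onz(i,c[k],.105,s)-C).dot(np.c_[v,u]).round(4))
from cell import ctrl
im=ctrl.get_image("side"); _,d=pickle.load(open("d0.pkl","rb"))
a=cv2.absdiff(im["color"],d["side"]["color"]).max(2)[145:215,335:395]
print("stand diff rows/cols",[x.mean().round(1) for x in np.argwhere(a>30).T],(a>30).sum())
E
```

```text
14.7 [0.57456086 0.17586102 0.22400619] [[0.1111, 0.9938, -0.0004], [0.9938, -0.1111, -0.0005], [-0.0005, -0.0003, -1.0]] [0.06770544 0.63866821 0.80612929]
pred prong-top px [array([305. , 282.8]), array([335.3, 282.8])]
[298, 252, 45, 36, 708] [324.1 268.1] [ 0.0037 -0.0256]
[295, 274, 20, 14, 161] [304.2 281.5] [-0.0153 -0.0394]
stand diff rows/cols [np.float64(18.8), np.float64(26.6)] 964
```

The packer's prong top reads within 1.5 px of where an upright packer in slot 2 should be. Handing in.

```bash
python3 -c "
from cell import ctrl
print(ctrl.sign_off())"
```

```text
the job is handed in; nothing more can be done
None
```

The front packer (about 9 mm thick) stands released and fully home in slot 2, where it went in without resistance; I took "front" to be the stand's robot-side end, did not probe slot 1 (7 mm, too narrow for any packer), and did not separately check the other packers before handing in.

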